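# Tip the jar lids into the wash-up tub and hold the tray level

## Task

Pick up the dark metal tray by its upright wooden handle, level, with all four jar lids still on it, and tip it over the black tub so that all the lids slide off its open end into the tub. Then bring the emptied tray back level and finish holding it: keep it gripped in the air, still and level, with its underside at least 10 cm above the table and touching nothing but the gripper. Do not put it down or let go, and leave the tub and the paint jars and brush pot where they stand.

Things in the scene. Friction and masses are not known exactly. Their poses are not given: they have to be found in the camera images.
- tray: Open-ended dark sheet-steel carrying tray, 140 mm long (its x) by 124 mm wide (its y), loose on the table, about 0.24 kg. Floor 3 mm thick and smooth; walls 3 mm thick and 26 mm high on both long sides and at the +x end; the -x end has no wall: it is the open pouring end, which starts facing roughly towards the robot. A low 4 mm divider along the middle makes two lanes. In the middle stands a flat wooden handle. Origin: centre of the underside; z up through the handle.
- tray_grip (a point): Grasp point on the tray's upright wooden handle: 78 mm above the tray's underside, over the tray's centre and above its centre of mass. The handle is a flat upright board 64 mm long (along the tray's x) and 14 mm thick (along its y); its top edge is 102 mm above the underside. The lids and walls stay below 27 mm. Axes as the tray's.
- lid1_center (a point): Centre of white plastic jar lid 1 of 4: a ribbed disc 38 mm across and 16 mm high, 20 g, lying flat in the tray's +y lane, nearer the walled end. All four lids are alike. They slide off smoothly once the tray is tipped by some 25 degrees.
- lid2_center (a point): Centre of white plastic jar lid 2 of 4: a ribbed disc 38 mm across and 16 mm high, 20 g, lying flat in the tray's +y lane, nearer the open end. All four lids are alike. They slide off smoothly once the tray is tipped by some 25 degrees.
- lid3_center (a point): Centre of white plastic jar lid 3 of 4: a ribbed disc 38 mm across and 16 mm high, 20 g, lying flat in the tray's -y lane, nearer the walled end. All four lids are alike. They slide off smoothly once the tray is tipped by some 25 degrees.
- lid4_center (a point): Centre of white plastic jar lid 4 of 4: a ribbed disc 38 mm across and 16 mm high, 20 g, lying flat in the tray's -y lane, nearer the open end. All four lids are alike. They slide off smoothly once the tray is tipped by some 25 degrees.
- tub: Black plastic wash-up tub, open-topped and empty, loose, 0.8 kg; outside 260 mm (its x) by 220 mm (its y) by 75 mm high, walls and floor 6 mm thick. Origin: centre of the underside. It stands to the robot's left or right of the tray.
- jar_a: Bystander: glass jar of brick-coloured paint, 63 mm across, 82 mm high; origin at the centre of its underside.
- jar_b: Bystander: glass jar of blue paint, 63 mm across, 82 mm high; origin at the centre of its underside.
- brush_pot: Bystander: white ceramic pot 68 mm across and 85 mm high, with brushes sticking up to 185 mm; origin at the centre of its underside.
There are look-alikes about, which are no part of the job. Leave any blue or yellow look-alike of the part that bears lid4_center alone.

How it is judged:
By the outcome, as a careful person would: the job done as asked, in the order asked, and still so for the second after the job is handed in, while the arm keeps its last pose, push and grip.
It also fails if it takes over 48 s, if anything falls off the work surface, if the arm or the gripper's body presses on something with over 40 N, if the wrist force passes 120 N, or if a joint passes its speed limit or range.

## Robot

A 6-joint arm with a two-finger parallel gripper is mounted at the origin on the work surface. World frame = base frame: x ahead of the robot, y to its left, z up, the work surface at z = 0. Lengths are in m, angles in rad, forces in N, time in s.
With the tool pointing down it reaches from about 0.275 to 0.875 m from the base axis. Payload 12.5 kg.
Tool frame: the origin (TCP) lies at the very end of the fingers, on their centre line; the grasp point (between the pads) lies 19 mm behind it; x points along the fingers, y is the direction in which the jaws open and shut, and the axes are right-handed (so a half turn about x gives the same grasp; the last joint's range is limited). The gripper opens to 85 mm and grips with 20 to 120 N. Pads are 22 mm wide; open, the fingers measure 114 mm over their backs; the gripper's body (76 mm by 85 mm) begins 54 mm behind the grasp point. The pads swing forward as they close: fully open they stand 13 mm farther back than shut.
Start: joints at [-1.432, 0.351, 1.652, -0, 1.139, -0.085], TCP at [0.122, -0.536, 0.231] pointing down, gripper open.
Joint ranges: [-2.75, 2.75], [-0.79, 2.1], [0.01, 2.65], [-1.57, 4.71], [0.07, 3.14], [-2.87, 2.87]. Speed limits (rad/s): [2.22, 2.22, 2.79, 3.14, 3.14, 3.14].

## Interface

Orientations are given as a 3x3 rotation matrix whose columns are the frame's x, y, z axes.
In Python, from bench import manip gives the robot as it stands. Calls block until the motion is done:
- manip.move_ptp(position, orientation): joint-space move of the TCP to a pose.
- manip.move_l(position, attitude=None, max_speed=0.15): straight line of the TCP; attitude=None keeps the orientation; max_speed is the mean speed in m/s.
- manip.move_j(angles): joint-space move.
- manip.set_gripper(opening, effort=None): opening from 0.0 (shut) to 1.0 (fully open); effort is the grip in N (None keeps the last); returns when the fingers have stopped.
- manip.dwell(seconds).
- manip.inverse_kinematics(position, orientation): joint angles nearest the present ones, or None.
- manip.grab_frame(name): name is "scene" or "top"; returns (picture, depth): 420x560x3 uint8, red, green, blue; 420x560 float32, m along the optical axis (not along the pixel's ray), 0 where there is no reading.
- manip.get_calibration(name): a dict with "camera_matrix" (3x3 intrinsics, pixels), "R" (3x3) and "t" (3): a world point X has camera coordinates R X + t. Camera axes: x right, y down, z forward; pixel columns grow to the right and rows downward; lengths in m; the calibration is good to about 2 mm. A picture is of the moment at which its call begins. get_calibration takes no time and is no camera call.
A pose or a line that the arm cannot do raises manip.Unreachable and nothing moves.
- manip.sign_off(): hands the job in, once; it reports no verdict.
Trained networks look in the newest picture that a camera, given by its name, has taken for a name from the list of things; names that differ only in an ending like _2 or _b are one class to them, and where a whole thing is asked for, a point or a joint stands for the part that bears it (a point fixed in the world has none). Each returns a list of dicts, best first, with "confidence" (0 to 1); they miss things now and then, are a little off and sometimes report something else, mostly with a low value. They report only what shows in the picture. A call takes as long as a camera call. They do not tell look-alikes from the thing itself.
- manip.look_for(camera, name): "at" ([x, y, z] in m, in world coordinates, good to about 4 mm: the middle of the surface that is visible of it).
Readings, each from a call of its own:
- manip.current_time(): time.
- manip.current_qpos(): joint angles.
- manip.current_joint_vel(): joint speeds.
- manip.current_joint_torque(): joint torques, N m.
- manip.current_ee_pos(): TCP position.
- manip.current_tcp_rot(): TCP orientation.
- manip.current_force(): force on the tool from outside, world axes, zero at the start.
- manip.current_ft_torque(): the same for the moment, N m.
- manip.current_grip_width(): opening from 0.0 (shut) to 1.0 (fully open).
Only numpy, scipy, OpenCV 4.12 (cv2) and the standard library are available. Lean on these libraries where they do the work, as an engineer would, in place of code of your own. Each camera call takes 0.05 s, during which the arm holds its last target. There are 200 camera calls.

## Working session

There is one attempt and no reset: what is moved stays moved. The work goes in short steps, each a Python script; the robot and the scene stay as the last script left them, time stands still between calls to the robot, and variables do not carry over. Pictures are saved under pics/ and viewed, about 8 in all and at most 12, crops included, and the job is handed in when it is done.

```bash
mkdir -p pics; ls; python3 - <<'E'
from bench import manip
import cv2,numpy as np
for c in ("scene","top"):
    p,d=manip.grab_frame(c); cv2.imwrite(f"pics/{c}0.png",p[:,:,::-1]); np.save(f"pics/{c}0.npy",d)
    k=manip.get_calibration(c); print(c,np.round(k["camera_matrix"],1).tolist(),np.round(k["R"],3).tolist(),np.round(k["t"],3).tolist())
for n in ("tray","tray_grip","lid1_center","tub","jar_a","jar_b","brush_pot"):
    for r in manip.look_for("top",n): print(n,np.round(r["at"],3),round(r["confidence"],2))
print(manip.current_time())
E
```

```text
pics
scene [[477.9, 0.0, 287.0], [0.0, 477.9, 209.8], [0.0, 0.0, 1.0]] [[0.531, 0.848, -0.007], [0.704, -0.445, -0.553], [-0.472, 0.289, -0.833]] [-0.186, -0.421, 1.619]
top [[507.1, 0.0, 281.0], [0.0, 507.1, 212.8], [0.0, 0.0, 1.0]] [[0.009, -1.0, 0.009], [-0.999, -0.01, -0.05], [0.05, -0.008, -0.999]] [-0.143, 0.568, 1.263]
tray [0.471 0.212 0.004] 0.85
tray_grip [0.474 0.216 0.005] 0.96
tray_grip [0.421 0.202 0.014] 0.68
lid1_center [0.508 0.248 0.013] 0.54
tub [ 0.47  -0.248  0.008] 0.81
jar_a [ 0.767 -0.076  0.083] 0.89
jar_a [ 0.467 -0.248  0.005] 0.73
jar_a [0.774 0.018 0.08 ] 0.67
jar_a [ 0.343 -0.491  0.056] 0.46
jar_b [ 0.767 -0.076  0.083] 0.89
jar_b [ 0.467 -0.248  0.005] 0.73
jar_b [0.774 0.018 0.08 ] 0.67
jar_b [ 0.343 -0.491  0.056] 0.46
brush_pot [0.473 0.215 0.006] 0.18
0.45
```

View pics/top0.png

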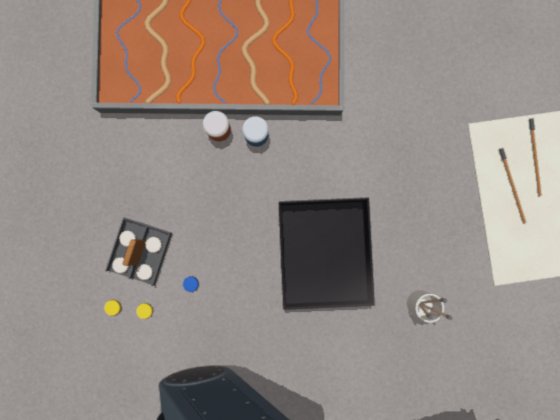

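View pics/scene0.png

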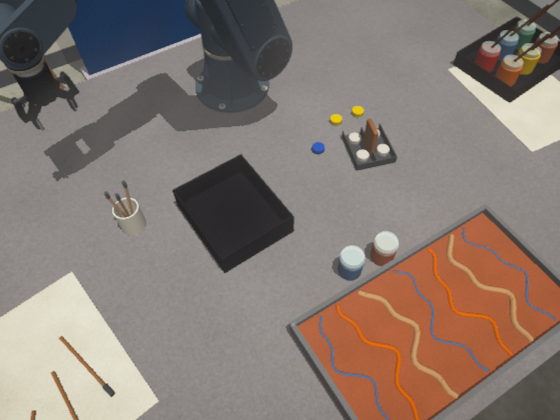

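The targets are the white lids in the only small dark tray, at top pixels (127,238), (153,244), (120,265) and (145,272). The look-alikes to leave alone are the blue lid at (190,284) and the yellow lids at (112,308) and (144,311). The tub is at (326,253), the jars at (217,125) and (256,130), and the brush pot at (430,308). Next I measure the tray and tub from depth and check them in a close crop.

```bash
cat > h.py <<'E'
from bench import manip
import cv2,numpy as np
def cloud(c,d):
    k=manip.get_calibration(c); K=np.array(k["camera_matrix"]); R=np.array(k["R"]); t=np.array(k["t"])
    v,u=np.mgrid[:d.shape[0],:d.shape[1]]
    P=np.stack([(u-K[0,2])/K[0,0]*d,(v-K[1,2])/K[1,1]*d,d],-1)
    W=(P-t)@R; W[d<=0]=np.nan
    return W
E
python3 - <<'E'
from h import *
C={}
for c in ("top","scene"):
    W=cloud(c,np.load(f"pics/{c}0.npy")); img=cv2.imread(f"pics/{c}0.png"); hsv=cv2.cvtColor(img,cv2.COLOR_BGR2HSV)
    x,y,z=W[...,0],W[...,1],W[...,2]
    near=(abs(x-.475)<.13)&(abs(y-.215)<.13)
    h=near&(z>.05)
    Q=W[h]; r=cv2.minAreaRect(Q[:,:2].astype(np.float32)*1000)
    print(c,"handle",h.sum(),Q.mean(0).round(4),"zmax",Q[:,2].max().round(3),r)
    top=Q[Q[:,2]>.094]; 
    if len(top): print(" top",len(top),top.mean(0).round(4), cv2.minAreaRect(top[:,:2].astype(np.float32)*1000))
    dark=near&(hsv[...,2]<70)&(z<.035)&(z>-.01)
    wl=near&(z>.018)&(z<.03)&(hsv[...,2]<90); print(" walls",wl.sum(),cv2.minAreaRect(W[wl][:,:2].astype(np.float32)*1000))
    wh=near&(hsv[...,2]>150)&(hsv[...,1]<70)&(z>.008)&(z<.04)
    n,l,s,ce=cv2.connectedComponentsWithStats(wh.astype(np.uint8))
    for i in range(1,n):
        if s[i,4]>20: print(" lid",s[i,4],ce[i].round(1),np.median(W[l==i],0).round(4))
    tb=(abs(x-.47)<.2)&(abs(y+.25)<.2)&(z>.065)&(z<.085)
    print(" tub",tb.sum(),cv2.minAreaRect(W[tb][:,:2].astype(np.float32)*1000), W[tb][:,2].max())
    p=(abs(x-.34)<.1)&(abs(y+.48)<.09)&(z>.04)&(z<.2); print(" pot",np.nanmean(W[p],0))
    C[c]=img
a=cv2.resize(C["top"][205:325,90:210],(480,480),interpolation=cv2.INTER_CUBIC)
b=cv2.resize(C["scene"][100:180,330:410],(320,320),interpolation=cv2.INTER_CUBIC); b=cv2.copyMakeBorder(b,0,160,0,0,0)
cv2.imwrite("pics/crop.png",np.hstack([a,b]))
E
```

```text
top handle 308 [0.4701 0.2164 0.0883] zmax 0.108 ((470.2084655761719, 219.4401397705078), (15.777429580688477, 63.267208099365234), 72.84004974365234)
 top 176 [0.4696 0.219  0.1002] ((469.8912658691406, 219.60675048828125), (15.722837448120117, 62.566917419433594), 72.96765899658203)
 walls 161 ((469.7947692871094, 218.7677001953125), (123.05310821533203, 136.7100067138672), 72.67637634277344)
 lid 155 [126.1 237.2] [0.505  0.2501 0.0174]
 lid 185 [152.9 244.1] [0.4881 0.1818 0.0174]
 lid 156 [118.7 265.2] [0.4326 0.2663 0.018 ]
 lid 177 [144.3 271.6] [0.4184 0.202  0.0176]
 tub 1068 ((471.8410339355469, -245.36859130859375), (260.3876953125, 220.4126434326172), 3.08903169631958) 0.08011479812993971
 pot [ 0.34700033 -0.48847497  0.08702147]
scene handle 240 [0.475  0.2126 0.0831] zmax 0.108 ((470.2352600097656, 216.5394744873047), (15.253795623779297, 67.15473937988281), 74.28669738769531)
 top 92 [0.4715 0.2158 0.1003] ((469.3813171386719, 216.58419799804688), (15.109622955322266, 65.39163208007812), 75.16787719726562)
 walls 202 ((470.9603576660156, 216.01327514648438), (124.68675231933594, 142.37359619140625), 73.75423431396484)
 lid 88 [354.2 136.7] [0.4189 0.1987 0.0176]
 lid 101 [383.  148.4] [0.5041 0.2454 0.018 ]
 lid 99 [362.7 154.1] [0.4893 0.179  0.0186]
 tub 1049 ((471.5008850097656, -247.15716552734375), (263.9361572265625, 221.13406372070312), 3.070899724960327) 0.08060535564238785
 pot [ 0.35071288 -0.49197844  0.08679522]
```

View pics/crop.png

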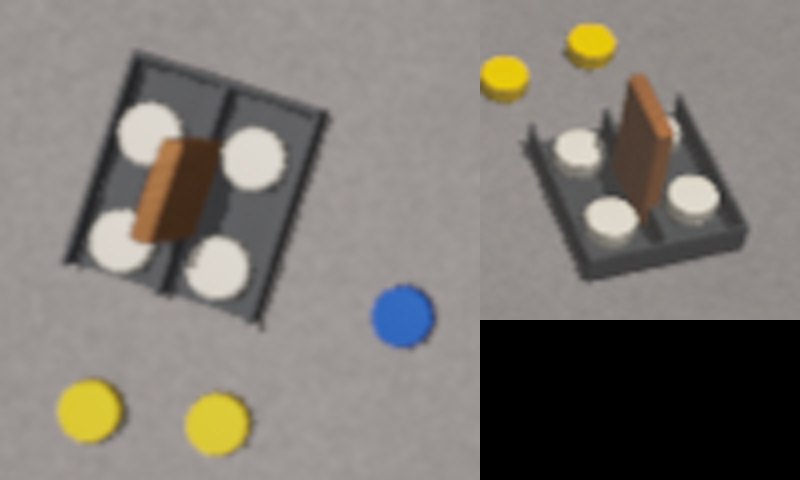

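```bash
cat >> h.py <<'E'
from scipy.spatial.transform import Rotation as Ro
G=np.array([.470,.2178,.078]); YAW=-16.8; TY=3.1
LIP=np.array([.505,-.246,.112])
def tray_R(yaw,th=0): return Ro.from_euler("ZY",[yaw,-th],degrees=True).as_matrix()
def pose(grip,yaw,th=0,s=1):      # grasp point + tray attitude -> TCP pose
    T=np.array([[0,0,s],[0,s,0],[-1,0,0.]])
    R=tray_R(yaw,th)@T
    return np.asarray(grip)+.019*R[:,0],R
def tip(th,s=1,lip=LIP): # grip point with the open-end lip fixed
    return pose(lip-tray_R(TY,th)@np.array([-.07,0,-.078]),TY,th,s)
E
python3 - <<'E'
from h import *
for s in (1,-1):
    f=lambda q: None if q is None else np.round(q,2).tolist()
    print(s,"pre",f(manip.inverse_kinematics(*pose(G+[0,0,.12],YAW,0,s))),"grasp",f(manip.inverse_kinematics(*pose(G,YAW,0,s))))
    for th in (0,20,40,50): print(th,f(manip.inverse_kinematics(*tip(th,s))))
E
```

```text
1 pre [0.34, 0.36, 1.79, -0.0, 1.0, -0.93] grasp [0.34, 0.54, 1.86, -0.0, 0.74, -0.93]
0 [-0.47, 0.55, 1.51, -0.0, 1.09, -2.1]
20 [-0.58, 0.37, 1.78, 0.31, 0.73, -2.41]
40 None
50 [-0.82, 0.28, 2.14, 1.47, 0.63, 2.61]
-1 pre [0.34, 0.36, 1.79, -0.0, 1.0, 2.21] grasp [0.34, 0.54, 1.86, -0.0, 0.74, 2.21]
0 [-0.47, 0.55, 1.51, -0.0, 1.09, 1.04]
20 [-0.58, 0.37, 1.78, 0.31, 0.73, 0.73]
40 [-0.74, 0.27, 2.03, 1.04, 0.56, -0.05]
50 [-0.82, 0.28, 2.14, 1.47, 0.63, -0.53]
```

```bash
python3 - <<'E'
from h import *
p=np.array(manip.current_ee_pos()); manip.move_l(p+[0,0,.08],max_speed=.2)
manip.move_ptp(*pose(G+[0,0,.12],YAW,0,-1))
manip.set_gripper(1.0)
P,R=pose(G,YAW,0,-1)
manip.move_l(P,R,max_speed=.12)
print("F",np.round(manip.current_force(),1))
manip.set_gripper(0.0,90); print("w",manip.current_grip_width(),"F",np.round(manip.current_force(),1))
manip.move_l(P+[0,0,.10],max_speed=.06)
manip.dwell(.2)
print("w",manip.current_grip_width(),"F",np.round(manip.current_force(),1),np.round(manip.current_ft_torque(),2),manip.current_time(),np.round(manip.current_qpos(),2))
W={}
ims=[]
for c in ("top","scene"):
    p,d=manip.grab_frame(c); np.save(f"pics/{c}1.npy",d); im=p[:,:,::-1]
    ims.append(cv2.resize(im[180:320,70:210] if c=="top" else im[60:200,290:430],(400,400),interpolation=cv2.INTER_CUBIC))
cv2.imwrite("pics/lift.png",np.hstack(ims))
E
```

```text
F [ 0.3  0.9 -0.5]
w 0.15366174476781316 F [-0.5 -0.2  2.7]
w 0.15162780242403953 F [-0.1  0.6 -3.1] [-0.   -0.02  0.05] 7.9917 [0.34 0.38 1.8  0.   0.95 2.21]
```

View pics/lift.png

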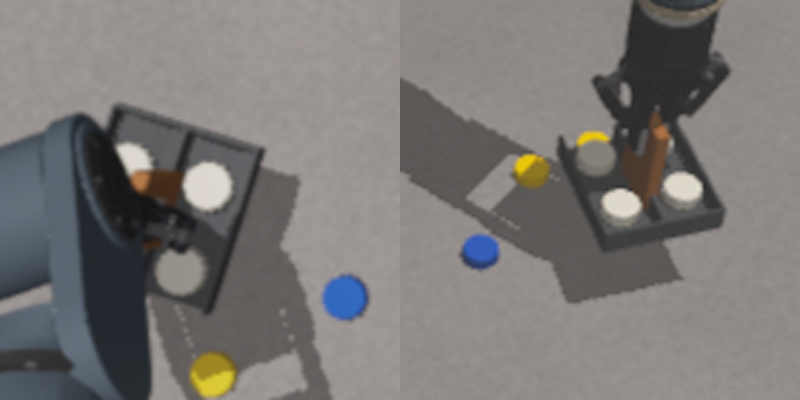

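The tray is lifted level at 3.1 N, which matches the tray plus all four lids (about 0.32 kg). Three lids show in the pictures, at crop (615,205), (683,190) and (597,155), and the fourth sits behind the handle. Next I carry it over the tub and tip.

```bash
python3 - <<'E'
from h import *
P,R=tip(0,-1)
manip.move_l(P,R,max_speed=.13); manip.dwell(.2)
print(manip.current_time(),"F",np.round(manip.current_force(),1),np.round(manip.current_ft_torque(),2))
p,d=manip.grab_frame("scene"); a=p[:,:,::-1]
for th in (15,24,30,36,42):
    manip.move_l(*tip(th,-1),max_speed=.05)
    manip.dwell(.2)
    print(th,manip.current_time(),"F",np.round(manip.current_force(),1),np.round(manip.current_joint_vel(),2).max())
manip.dwell(.5)
p,d=manip.grab_frame("scene"); b=p[:,:,::-1]
print(manip.current_time(),"F",np.round(manip.current_force(),1),manip.current_grip_width())
cv2.imwrite("pics/tip.png",np.hstack([cv2.resize(x[80:280,130:330],(400,400)) for x in (a,b)]))
E
```

```text
12.075 F [-0.3 -0.  -3.9] [-0.01 -0.06  0.05]
15 12.95 F [ 0.3 -0.2 -3.3] 0.01
24 13.5833 F [-0.7 -0.  -2.9] 0.01
30 14.125 F [-1.2  0.1 -2.2] 0.01
36 14.6917 F [ 0.7  0.3 -3.3] 0.01
42 15.275 F [-0.5 -0.2 -1.1] 0.01
15.825 F [-0.3  0.4 -2.8] 0.15460731773928324
```

View pics/tip.png

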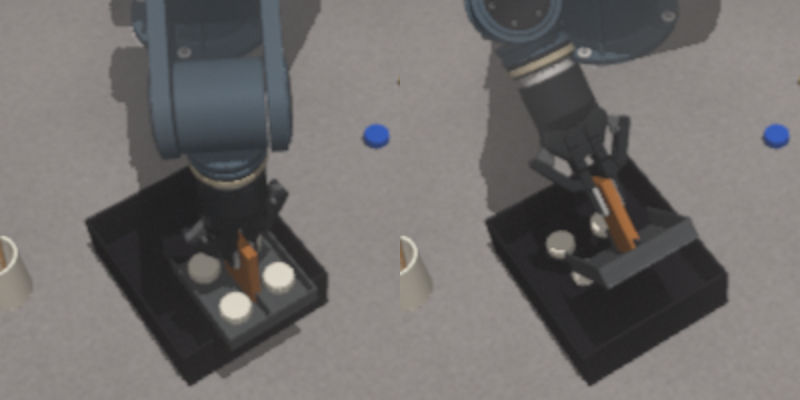

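```bash
python3 - <<'E'
from h import *
manip.move_l(*tip(50,-1),max_speed=.05); manip.dwell(.5)
P,R=tip(50,-1); manip.move_l(P+[0,0,.07],max_speed=.1)
up=LIP+[0,0,.07]
for th in (25,0): manip.move_l(*tip(th,-1,up),max_speed=.08)
P,R=pose([.50,.12,.26],-8,0,-1)
manip.move_l(P,R,max_speed=.15); manip.dwell(.5)
print(manip.current_time(),np.mean([manip.current_force() for _ in range(5)],0).round(2),manip.current_grip_width())
ims=[]
for c in ("top","scene"):
    p,d=manip.grab_frame(c); np.save(f"pics/{c}2.npy",d); im=p[:,:,::-1]; cv2.imwrite(f"pics/{c}2.png",im); ims.append(im)
    for n in ("lid1_center","tub"):
        for r in manip.look_for(c,n): print(c,n,np.round(r["at"],3),round(r["confidence"],2))
cv2.imwrite("pics/end.png",np.hstack([cv2.resize(ims[0][80:380,90:390],(400,400)),cv2.resize(ims[1][40:290,150:400],(400,400))]))
E
```

```text
22.375 [-0.03 -0.19 -2.03] 0.15285025038613287
top lid1_center [ 0.403 -0.212  0.016] 0.48
top tub [ 0.477 -0.25   0.007] 0.95
top tub [ 0.768 -0.074  0.081] 0.74
scene lid1_center [ 0.401 -0.214  0.019] 0.53
scene tub [ 0.476 -0.243  0.013] 0.64
scene tub [0.792 0.01  0.078] 0.3
```

View pics/end.png

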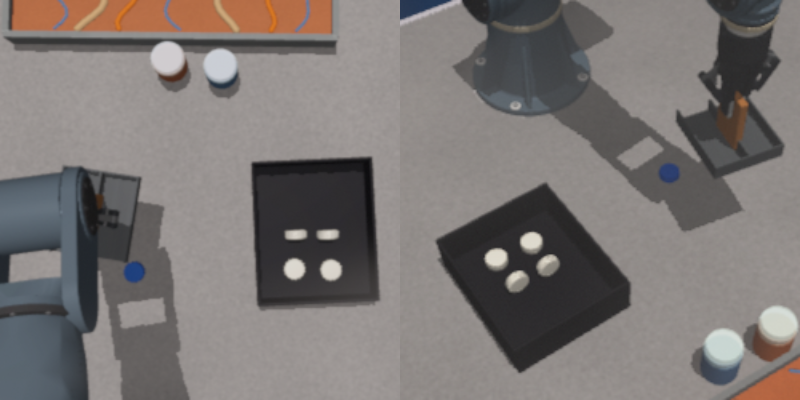

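All four lids are in the tub: two flat at crop (295,268) and (331,270), two on edge at (296,235) and (328,235). The tray is empty. Next I check numerically that it is level and high enough, and that the tub hasn't moved.

```bash
python3 - <<'E'
from h import *
for c in ("top","scene"):
    d=np.load(f"pics/{c}2.npy"); W=cloud(c,d); img=cv2.imread(f"pics/{c}2.png"); hsv=cv2.cvtColor(img,cv2.COLOR_BGR2HSV)
    L=(W-[.50,.12,.182])@tray_R(-8)          # tray frame
    m=(abs(L[...,0])<.06)&(abs(L[...,1])<.05)&(abs(L[...,1])>.012)&(abs(L[...,2])<.014)&(hsv[...,1]<90)
    Q=L[m]; A=np.c_[Q[:,:2],np.ones(len(Q))]; s,*_=np.linalg.lstsq(A,Q[:,2],rcond=None)
    print(c,len(Q),"tilt deg x,y",np.degrees(np.arctan(s[:2])).round(1),"floor z",(s[2]+.182).round(4))
    x,y,z=W[...,0],W[...,1],W[...,2]
    tb=(abs(x-.47)<.2)&(abs(y+.25)<.2)&(z>.065)&(z<.085)
    print(" tub",cv2.minAreaRect(W[tb][:,:2].astype(np.float32)*1000))
print(np.round(manip.current_joint_vel(),4),np.round(manip.current_ee_pos(),3),manip.current_tcp_rot()[2])
manip.sign_off(); print(manip.current_time())
E
```

```text
top 860 tilt deg x,y [0.  0.2] floor z 0.1836
 tub ((471.8691711425781, -245.33192443847656), (260.3009948730469, 220.37574768066406), 3.100621461868286)
scene 594 tilt deg x,y [-0.  -0.2] floor z 0.1845
 tub ((470.8906555175781, -247.29531860351562), (265.3412170410156, 221.02528381347656), 2.892025947570801)
[ 0.0014 -0.0002  0.0003  0.0004  0.0029 -0.0009] [0.5   0.12  0.241] [-9.99999999e-01 -1.94547403e-05 -3.09779469e-05]
the job is handed in; nothing more can be done
the job is handed in; nothing more can be done
```

The job is done and handed in. I gripped the tray by its handle with all four lids on it and carried it level over the tub. I then tipped it in steps to 50°, brought it back level and kept holding it in the air beside the tub.

**Last checks:**
- **Lids:** all four white lids are in the tub, two lying flat and two on edge.
- **Tray:** it is empty and level to about 0.2°. Its underside is about 18 cm above the table, and the arm is still.
- **Tub:** it moved no more than the measurement error of about 1 mm.
- **Bystanders:** the arm kept clear of both jars, the pot and the coloured lids. I only looked for changes to the jars and the blue lid in the last picture; I did not measure them, and did not recheck the pot or the yellow lids.
- **Time:** about 22.5 s of the 48 s allowed.

The wrist force reading fell from about 3–4 N to 2.0 N. An empty tray should weigh about 2.35 N, so that agrees within the sensor noise. The lid detector found only one lid in the tub per camera; I counted the four by eye in both pictures.

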